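# Load a filter cartridge in its carrier and dock it

## Robot

A 6-joint arm with a two-finger parallel gripper is mounted at the origin on a cart in front of the work surface, level with it; the furniture and walls round the work are solid. World frame = base frame: x ahead of the robot, y to its left, z up, the work surface at z = 0. Lengths are in mm, angles in rad, forces in N, time in s.
With the tool pointing down it reaches from about 350 to 975 mm from the base axis. Payload 4.9 kg.
Tool frame: the origin (TCP) lies midway between the tips of the shut fingers; the grasp point (between the pads) lies 19 mm behind it; z points along the fingers, y is the line along which they close (so a half turn about z gives the same grasp; the last joint's range is limited). The gripper opens to 85 mm and grips with 20 to 120 N. Pads are 22 mm wide; open, the fingers measure 114 mm over their backs; the gripper's body (76 mm by 85 mm) begins 54 mm behind the grasp point. The pads swing forward as they close: fully open they stand 13 mm farther back than shut.
Start: joints at [-0.119, 0.053, 1.613, -0, 1.476, -0.119], TCP at [624.981, 0.003, 231.304] pointing down, gripper open.
Joint ranges: [-3.01, 3.01], [-1.01, 2.22], [0.06, 2.58], [-1.02, 4.17], [0.09, 2.62], [-3.14, 3.14]. Speed limits (rad/s): [2.57, 2.57, 3.14, 3.14, 3.14, 3.14].

## Interface

Orientations are given as a unit quaternion [x, y, z, w].
In Python, from cell import observe, imaging, order gives the robot as it stands.
- The arm moves only by the tool arm_command, never from a script. Its argument "increments" is text: rows parted by semicolons, each of 7 numbers parted by spaces: the shift along the tool's x, y, z in mm, then the turn, a rotation vector about the tool's x, y, z in degrees, then the opening, from 0 (shut) to 1 (fully open). A call has exactly 8 rows; each row is the pose to reach, as a shift and turn from the pose commanded when the call began, along the tool's axes at that moment; what a row does not reach only later rows make up. A row lasts 1/8 s, in which the tool goes at most 62.5 mm and 10.7 degrees, less where a joint would pass 70% of its speed; a pose out of reach is approached as far as the arm can. A call with a gripper value outside its range is refused whole. The fingers move at their own pace and stop on an object; "squeeze" is the grip in N (left out, the last holds). Time passes only in rows, so rows that repeat a pose let the fingers close, or fill a call up. It gives the time, the measured TCP pose, the force, the opening and the grip force at its end, in the units of the state.
- observe(): the state, without advancing time (a new reading comes with each control period).
- imaging.capture(name): name is "scene" or "side" or "wrist"; returns a dict with "color" (480x640x3 uint8, blue, green, red), "depth" (480x640 float32, mm along the optical axis (not along the pixel's ray), 0 where there is no reading), "fovy" (degrees; the focal length in pixels is half the picture's height over the tangent of half this angle, whatever the lens; pixels are square), "cx", "cy" (the principal point, pixels), "extrinsics" (4x4, takes a point from world to camera coordinates). Camera axes: x right, y down, z forward; pixel columns grow to the right and rows downward; lengths in mm; the calibration is good to about 2 mm. The wrist camera is an equidistant fisheye: a pixel r from the principal point sees the ray r / f radians off the axis. A picture is of the moment at which its call begins.
- order.job_done(): hands the job in; it is judged then, once.
The state is a dict: "time": time; "q": joint angles; "dq": joint speeds; "effort": joint torques, N m; "ee_pos": TCP position; "tcp_rot": TCP orientation; "force": force on the tool from outside, world axes, zero at the start; "moment": the same for the moment, N m; "finger_gap": opening from 0.0 (shut) to 1.0 (fully open); "gripper_force": force on a finger pad.
Only numpy, scipy, OpenCV 4.12 (cv2) and the standard library are available. Lean on these libraries where they do the work, as an engineer would, in place of code of your own. Each camera call takes 0.05 s, during which the arm holds its last target. There are 200 camera calls.

## Task

Join the filter cartridge that has a tongue to the carrier, tongue pushed fully under the carrier's front lip, while the carrier's cradle is still outside the housing; then slide the loaded carrier nose first into the white housing until it stops. The carrier's handle is hemmed in by bottles, so lift the carrier out of there by its middle, put it down and take it by the handle for the last push. Leave the bottles, the glassware and the longer tongueless cartridge where they stand, upright.

Things in the scene. Friction and masses are not known exactly. Their poses are not given: they have to be found in the camera images.
- housing: White filter housing fixed to the bench: an open-fronted tunnel, outside 76 wide, 128 deep, 74 mm high (pipe stub on top 88), inside 60 wide, 63 mm high. Origin: middle of its mouth, at bench height; x points into the tunnel, z up. Low guide cheeks (29 mm over the bench) flare from the mouth to x = -28 mm, where they are 80 mm apart. Back stop at x = 120 mm.
- housing_floor (a point): Point on the housing's metal floor slab, 60 mm before the mouth, axes as the housing. The slab is 92 mm wide, its top (this point) 5 mm above the bench; it runs from the back to 126 mm before the mouth, as a landing.
- housing_home (a point): Where carrier_mid lies when the carrier is fully home with its nose on the back stop: 25 mm inside the mouth, 17 mm above the bench. The carrier's handle then stays outside, centre 52 mm before the mouth. Axes as the housing.
- carrier_mid (a point): Light metal carrier (sled) on the bench, 193 long, 54 mm wide, 0.3 kg. The point is 12 mm above its underside, near its middle (balance point about 3 mm ahead of it). x points to the nose, z up. x = -25 to 95 mm is an open cradle without rear wall: floor 8 mm thick, side walls 54 mm over their outsides (grip here), 44 inside, 24 high. A neck 28 wide, 8 thick runs back to x = -98 mm.
- carrier_lip (a point): Middle of the rear edge of the lip at the carrier's nose, 79 mm ahead of carrier_mid, same axes. The lip bridges the side walls from here to the nose (16 mm), 20 to 26 mm above the carrier's underside (the point is at 20). Below it the slot over the cradle floor is 12 mm high and ends at a front stop 12 mm ahead of the point.
- carrier_handle (a point): Centre of the carrier's handle: upright fin 14 thick (y), 38 mm long (x), from 8 to 50 mm above the carrier's underside, 77 mm behind carrier_mid, same axes. At the start two bottles stand so close on either side that no gripper gets in.
- cartridge_mid (a point): Filter cartridge to load, 0.18 kg: grey block with dark bands, 76 long (x), 40 wide, 48 mm high, with a tongue at the foot of its front (+x) end. Point: centre of the block without tongue, 24 mm above the underside. Joined, it stands on the cradle floor, 39 mm ahead of carrier_mid and 20 mm above it. To join, lower it on the cradle floor at least 15 mm farther back, then slide it forward to the stop.
- cartridge_tip (a point): Middle of the front end of the cartridge's tongue, 52 mm ahead of cartridge_mid, 5 mm above the underside; same axes. The tongue is 14 long, 36 wide, 10 mm high.
- blank_mid (a point): Centre of another cartridge of the same look, width and height, but 110 mm long and without a tongue: not for this job. 24 mm above its underside, x along its length. It and the cartridge may change places.
- tall_bottle_mid (a point): Bystander: clear lab bottle with a blue cap, 64 mm across, 150 mm tall, close to one side of the carrier's handle. The point is on its axis half-way up.
- amber_bottle_mid (a point): Bystander: amber lab bottle with a red cap, 54 mm across, 115 mm tall, close to the other side of the carrier's handle. The point is on its axis half-way up.
- beaker_mid (a point): Bystander: glass beaker, 54 mm across, 69 mm tall. The point is on its axis half-way up.
- flask_mid (a point): Bystander: conical flask, 64 mm across, 105 mm tall. The point is on its axis half-way up.
- wash_bottle_mid (a point): Bystander: wash bottle with a bent spout, 63 mm body, 210 mm tall. The point is on its axis half-way up.

How it is judged (in metres and radians):
On the way:
1. cartridge joined to the carrier, tongue fully under the lip (within 4 mm), with the carrier's nose no more than 40 mm inside the housing's mouth (x of cartridge_mid in the frame of carrier_mid between 0.035 and 0.043 m and y of cartridge_mid in the frame of carrier_mid between -0.004 and 0.004 m and z of cartridge_mid in the frame of carrier_mid between 0.016 and 0.024 m and angle between the z axis of cartridge_mid and the z axis of carrier_mid, either way round below 0.08 rad and angle between the x axis of cartridge_mid and the x axis of carrier_mid, either way round below 0.1 rad and x of cartridge_tip in the frame of carrier_mid above 0.085 m and x of carrier_mid in the frame of housing below -0.055 m), for 0.2 s.
At the end, for the whole second after the job is handed in: The carrier lies level on the housing's floor, nose first and within 5 mm of the back stop, in line with the housing (within 0.08 rad), with the cartridge still in it, tongue fully under the lip (within 4 mm of its joined place, upright) (x of cartridge_mid in the frame of carrier_mid between 0.035 and 0.043 m and y of cartridge_mid in the frame of carrier_mid between -0.004 and 0.004 m and z of cartridge_mid in the frame of carrier_mid between 0.016 and 0.024 m and angle between the z axis of cartridge_mid and the z axis of carrier_mid, either way round below 0.08 rad and angle between the x axis of cartridge_mid and the x axis of carrier_mid, either way round below 0.1 rad and x of cartridge_tip in the frame of carrier_mid above 0.085 m and x of carrier_mid in the frame of housing between 0.02 and 0.03 m and y of carrier_mid in the frame of housing between -0.006 and 0.006 m and z of carrier_mid in the frame of housing between 0.012 and 0.022 m and angle between the x axis of carrier_mid and the x axis of housing, either way round below 0.08 rad and angle between carrier_mid's own z axis and vertical below 0.08 rad and x of carrier_handle in the frame of housing below 0 m); the robot touches nothing.
It fails at once if one of the three bottles shifted by more than 30 mm or tipped (distance of any of tall_bottle_mid, amber_bottle_mid, wash_bottle_mid from where it was at the start of the episode above 0.03 m or angle between any of tall_bottle_mid, amber_bottle_mid, wash_bottle_mid's own z axis and vertical above 0.5 rad).
It fails at once if the beaker or the flask shifted by more than 30 mm or tipped (distance of any of beaker_mid, flask_mid from where it was at the start of the episode above 0.03 m or angle between any of beaker_mid, flask_mid's own z axis and vertical above 0.5 rad).
It fails at once if the longer, tongueless cartridge shifted by more than 30 mm or tipped (distance of blank_mid from where it was at the start of the episode above 0.03 m or angle between blank_mid's own z axis and vertical above 0.5 rad).
It also fails if it takes over 72 s, if anything falls off the work surface, if the arm or the gripper's body presses on something with over 40 N, if the wrist force passes 120 N, or if a joint passes its speed limit or range.

## Working session

There is one attempt and no reset: what is moved stays moved. The work goes in short steps, Python scripts to look and compute and a tool call to move; the robot and the scene stay as the last step left them, time stands still between calls to the robot, and variables do not carry over. Pictures are saved under pics/ and viewed, at most 10 in all, crops included, and the job is handed in when it is done.

Besides the shell and the picture viewer there is one more tool, called after ">>>" in YAML: its name, and indented under it one key for each argument. arm_command: Moves the arm, as the interface text tells. Its arguments: {"type":"object","properties":{"increments":{"type":"string"},"squeeze":{"type":"number"}},"required":["increments"]}

```bash
mkdir -p pics; cat > h.py <<'E'
import numpy as np, cv2
from cell import observe, imaging, order
def cap(n):
    c=imaging.capture(n); c['E']=np.array(c['extrinsics']); c['f']=240/np.tan(np.radians(c['fovy'])/2); np.save(f'{n}.npy',c,allow_pickle=True); return c
def load(n): return np.load(f'{n}.npy',allow_pickle=True).item()
def world(c):
    v,u=np.mgrid[0:480,0:640]; d=c['depth']
    P=np.stack([(u-c['cx'])/c['f']*d,(v-c['cy'])/c['f']*d,d],-1)
    R,t=c['E'][:3,:3],c['E'][:3,3]
    return (P-t)@R
def ray(c,u,v,z):
    R,t=c['E'][:3,:3],c['E'][:3,3]; o=-R.T@t
    d=R.T@np.array([(u-c['cx'])/c['f'],(v-c['cy'])/c['f'],1]); return o+d*(z-o[2])/d[2]
E
python3 - <<'E'
from h import *
for n in ('scene','side'):
    c=cap(n); cv2.imwrite(f'pics/{n}0.png',c['color']); R,t=c['E'][:3,:3],c['E'][:3,3]; print(n,c['fovy'],-R.T@t,R[2])
E
```

```text
scene 56.73584130895773 [  16.10886202 -641.18805245  856.26956604] [ 0.45459919  0.54065794 -0.70783372]
side 47.04225683144974 [ 399.92448709 1126.14872959 1126.66660436] [ 0.07439466 -0.75661479 -0.64961488]
```

View pics/scene0.png

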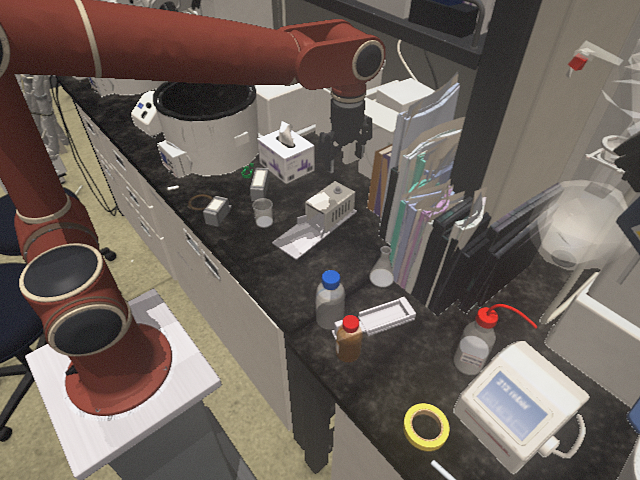

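View pics/side0.png

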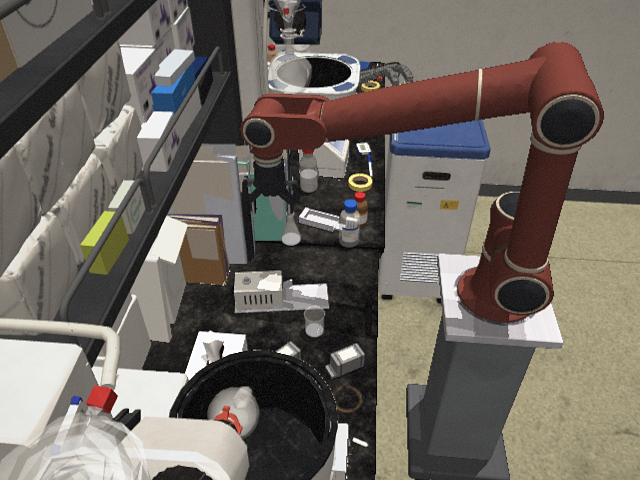

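The scene view shows the carrier at about (387,317), with the bottles at (330,300) and (348,342). The housing is at (322,212) with its landing at (300,238). The two cartridges are at (216,210) and (259,181), the beaker at (263,212) and the flask at (382,270). Next I'll make a metric top view from the depth.

```bash
python3 - <<'E'
from h import *
S=1.0; x0,x1,y0,y1=430,880,-330,400
tops=[]
for n in ('scene','side'):
    c=load(n); W=world(c); m=(c['depth']>0)&(W[...,2]<240)&(W[...,2]>-30)&(W[...,0]>x0)&(W[...,0]<x1)&(W[...,1]>y0)&(W[...,1]<y1)
    P=W[m]; C=c['color'][m]; o=np.argsort(P[:,2]); P=P[o];C=C[o]
    im=np.zeros((x1-x0,y1-y0,3),np.uint8)
    for dx in (0,1):
        for dy in (0,1):
            a=np.clip((x1-P[:,0]).astype(int)+dx,0,x1-x0-1); b=np.clip((y1-P[:,1]).astype(int)+dy,0,y1-y0-1); im[a,b]=C
    tops.append(im)
    fl=P[(P[:,2]<15)]; print(n,'bench z median',np.median(fl[:,2]))
im=tops[0]
for k in range(y0//100*100+100,y1,100): cv2.line(im,(y1-k,0),(y1-k,8),(0,255,0),1); cv2.putText(im,str(k),(y1-k,20),0,.4,(0,255,0),1)
for k in range(500,x1,100): cv2.line(im,(0,x1-k),(8,x1-k),(0,255,0),1); cv2.putText(im,str(k),(10,x1-k),0,.4,(0,255,0),1)
cv2.imwrite('pics/top.png',im)
c=load('scene')['color']; s=load('side')['color']
a=cv2.resize(c[160:260,140:300],(640,400),interpolation=2); b=cv2.resize(s[270:390,220:380],(640,480),interpolation=2)[:,:]
cv2.imwrite('pics/crop.png',np.hstack([cv2.resize(a,(400,250)),cv2.resize(b,(333,250))]))
E
```

```text
scene bench z median 0.04284833202837279
side bench z median -0.4079569870585614
```

View pics/top.png

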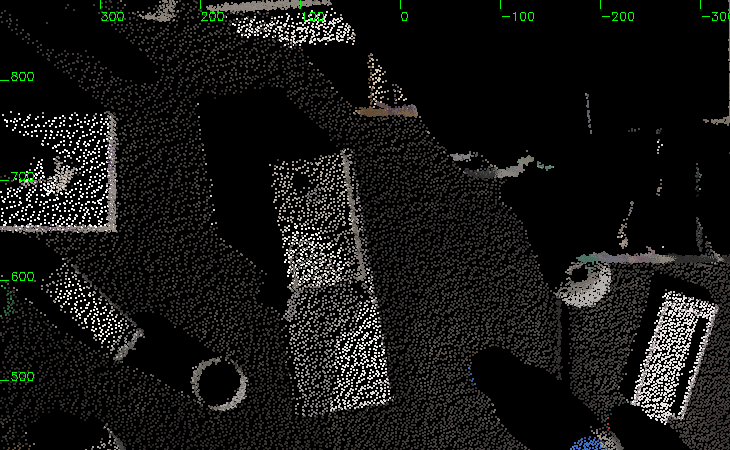

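View pics/crop.png

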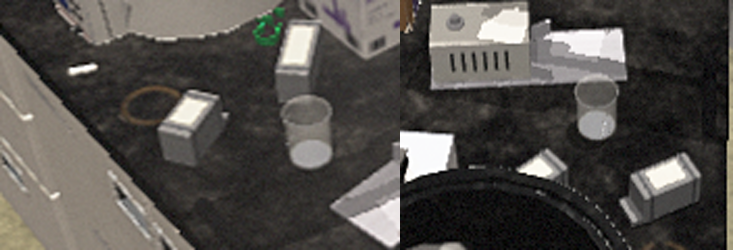

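The top view shows the housing running along +x, slightly turned, with its mouth at about x=590, y=75. The beaker is at (495,185). The blank (110 long) is at about (570,310), and the carrier's cradle is at about (530,-270) with its nose away. The crop shows the tongue on the near cartridge, pointing roughly +x.

```bash
python3 - <<'E'
from h import *
def rect(P,name):
    r=cv2.minAreaRect(P[:,:2].astype(np.float32)); print(name,len(P),np.round(r[0],1),np.round(r[1],1),round(r[2],1),'zmed',round(float(np.median(P[:,2])),1))
for n in ('scene','side'):
    c=load(n);W=world(c);ok=c['depth']>0
    def box(xa,xb,ya,yb,za,zb):
        m=ok&(W[...,0]>xa)&(W[...,0]<xb)&(W[...,1]>ya)&(W[...,1]<yb)&(W[...,2]>za)&(W[...,2]<zb)
        k,l,s,_=cv2.connectedComponentsWithStats(cv2.morphologyEx(m.astype(np.uint8),cv2.MORPH_CLOSE,np.ones((3,3))))
        return W[m&(l==1+np.argmax(s[1:,4]))] if k>1 else W[m]
    for a,name in (((390,520,260,420,43,53),'cart top'),((510,640,260,380,43,53),'blank top'),((560,760,20,160,69,79),'housing top'),((440,600,0,140,2,9),'slab'),((440,650,-340,-200,19,30),'carrier rim'),((380,560,-290,-160,45,55),'handle'),((390,520,240,400,5,13),'tongue')
      ,((360,520,-240,-150,145,155),'tallcap'),((360,520,-300,-180,110,119),'ambercap'),((450,540,140,230,60,75),'beaker'),((540,680,-230,-140,95,110),'flask')):
        P=box(*a)
        if len(P)>5: rect(P,n+' '+name)
        else: print(n,name,len(P))
E
```

```text
scene cart top 173 [412.3 288.2] [60.2 40. ] 32.2 zmed 47.5
scene blank top 300 [572.1 311.4] [115.8  41.2] 45.7 zmed 47.6
scene housing top 817 [659.3  83.4] [133.7  78.4] 10.4 zmed 73.4
scene slab 1044 [532.   61.5] [144.7 110.6] 8.9 zmed 4.7
scene carrier rim 380 [ 526.3 -274.1] [ 57. 121.] 72.5 zmed 23.7
scene handle 78 [ 411.8 -200.1] [30. 64.] 40.1 zmed 49.7
scene tongue 33 [417.6 269.9] [63.2  4.4] 32.1 zmed 8.6
scene tallcap 214 [ 424.8 -189.2] [36.9 36.9] 18.3 zmed 149.3
scene ambercap 199 [ 398.5 -282.4] [33.2 32.4] 47.0 zmed 114.3
scene beaker 103 [496.1 182. ] [52.  52.9] 11.7 zmed 65.1
scene flask 141 [ 615.6 -195.4] [26.3 64. ] 29.6 zmed 102.8
side cart top 314 [411.1 291.3] [65.2 43.8] 31.3 zmed 46.9
side blank top 189 [549.3 292.2] [46.2 41.5] 48.1 zmed 47.8
side housing top 918 [659.2  87.1] [130.6  81.3] 7.6 zmed 73.2
side slab 859 [528.8  66. ] [166.8 121.5] 14.6 zmed 4.4
side carrier rim 161 [ 528.4 -269.1] [ 65.7 120.6] 72.5 zmed 23.3
side handle 12 [ 450.3 -169.7] [ 6.  27.8] 37.6 zmed 51.5
side tongue 116 [427.3 314.4] [34.9 65.8] 81.4 zmed 8.7
side tallcap 84 [ 425.9 -182.5] [34.8 42.2] 19.0 zmed 148.6
side ambercap 62 [ 401.  -276.6] [32.1 30.7] 28.8 zmed 113.5
side beaker 111 [497.2 182.9] [51.4 56.1] 6.7 zmed 64.0
side flask 117 [ 638.8 -186.2] [84.5 50.2] 3.1 zmed 102.5
```

```bash
cat >> h.py <<'E'
from scipy.spatial.transform import Rotation as Rn
def goto(p,yaw):
    """shift along tool axes + rotvec to reach world p, tool down with tool-x... yaw = world angle of tool x axis (mod 180 nearest)"""
    s=observe(); R=Rn.from_quat(s['tcp_rot']).as_matrix(); cur=np.degrees(np.arctan2(R[1,0],R[0,0]))
    d=(yaw-cur+90)%180-90; y=np.radians(cur+d)
    T=np.array([[np.cos(y),np.sin(y),0],[np.sin(y),-np.cos(y),0],[0,0,-1]])
    print('t',round(s['time'],2),'pos',np.round(s['ee_pos'],1),'yaw',round(cur,1),'q',np.round(s['q'],2),'F',np.round(s['force'],1),'gap',round(s['finger_gap'],3),'gf',round(s['gripper_force'],1))
    print('shift',np.round(R.T@(np.array(p)-s['ee_pos']),1),'rot',np.round(np.degrees(Rn.from_matrix(R.T@T).as_rotvec()),2))
E
python3 - <<'E'
from h import *
for n in ('scene','side'):
    c=load(n);W=world(c);ok=c['depth']>0
    m=ok&(W[...,0]>340)&(W[...,0]<510)&(W[...,1]>220)&(W[...,1]<400)
    for za,zb in((43,53),(4,15)):
        mm=m&(W[...,2]>za)&(W[...,2]<zb); k,l,s,_=cv2.connectedComponentsWithStats(mm.astype(np.uint8),connectivity=8)
        for i in range(1,k):
            if s[i,4]>15: P=W[l==i]; r=cv2.minAreaRect(P[:,:2].astype(np.float32)); print(n,za,s[i],np.round(r[0],1),np.round(r[1],1),round(r[2],1))
print(ray(load('side'),330,371,10), ray(load('scene'),230,207,10))
goto([493.6,-261,180],-17.5)
c=cap('wrist'); R,t=c['E'][:3,:3],c['E'][:3,3]; print(c['fovy'],-R.T@t,R[2],c['cx'],c['cy'])
E
```

```text
scene 43 [204 196  24  20 261] [404.4 284.7] [77.2 42.4] 32.5
scene 4 [206 205  26  21  80] [413.3 272. ] [91.3 34.8] 8.3
side 43 [331 344  34  23 416] [406.2 288.4] [76.7 44. ] 30.9
side 4 [324 362  41  17 168] [409.5 305.4] [98.5 37.2] 11.1
[445.25445263 314.16650134  10.        ] [450.30201631 290.47156969  10.        ]
t 0.1 pos [6.244e+02 1.000e-01 2.302e+02] yaw 90.0 q [-0.12  0.05  1.61  0.    1.48 -0.12] F [-1.2  0.2 -0.3] gap 1.002 gf 0.0
shift [-261.1 -130.7   50.3] rot [ -0.08  -0.08 -72.5 ]
65.70646984690485 [624.32010389  83.06309158 371.58581174] [-0.00211984 -0.32313462 -0.94635063] 319.12067212186133 243.3421839169471
```

>>> arm_command:
  increments: "-30 -15 5 0 0 10.5 1; -75 -37 15 0 0 21 1; -120 -60 25 0 0 31.5 1; -165 -82 35 0 0 42 1; -210 -105 40 0 0 52.5 1; -240 -120 40 0 0 63 1; -255 -128 40 0 0 73.5 1; -261 -131 40 0 0 84 1"

```text
time: 1.15
ee_pos: [493.1, -262.0, 190.9]
tcp_rot: [0.999, 0.048, -0.0, -0.0]
force: [-0.6, -0.2, -0.0]
finger_gap: 0.997
gripper_force: 0.0
```

```bash
sed -i 's/d=(yaw-cur+90)%180-90/d=(yaw-cur+180)%360-180/' h.py; python3 - <<'E'
from h import *
c=load('scene')
print('wash base', ray(c,470,372,0),'cap',ray(c,487,315,205))
goto([493.6,-261,190],-17.5)
E
```

```text
wash base [ 565.40663668 -482.5049054     0.        ] cap [ 549.40906448 -470.59430413  205.        ]
t 1.15 pos [ 493.1 -262.   190.9] yaw 5.6 q [-0.62 -0.08  1.81 -0.    1.41  0.85] F [-0.6 -0.2 -0. ] gap 0.997 gf 0.0
shift [ 0.6 -0.9  0.9] rot [-2.000e-02  4.000e-02  2.305e+01]
```

>>> arm_command:
  increments: "0 -1 10 0 0 10 1; 0 -1 20 0 0 20 1; 0 -1 30 0 0 23 1; 0 -1 40 0 0 23 1; 0 -1 50 0 0 23 1; 0 -1 50 0 0 23 1; 0 -1 50 0 0 23 1; 0 -1 50 0 0 23 1"

```text
time: 2.15
ee_pos: [494.2, -260.2, 142.0]
tcp_rot: [0.989, -0.148, 0.0, 0.0]
force: [-0.2, 0.2, 0.1]
finger_gap: 1.004
gripper_force: 0.0
```

```bash
python3 - <<'E'
from h import *
goto([493.6,-261,100],-17.5)
c=cap('wrist'); cv2.imwrite('pics/w1.png',c['color'])
E
```

```text
t 2.15 pos [ 494.2 -260.2  142. ] yaw -17.0 q [-0.62 -0.03  1.85  0.    1.32  1.25] F [-0.2  0.2  0.1] gap 1.004 gf 0.0
shift [-0.4  0.9 42. ] rot [ 0.02 -0.06  0.51]
```

View pics/w1.png

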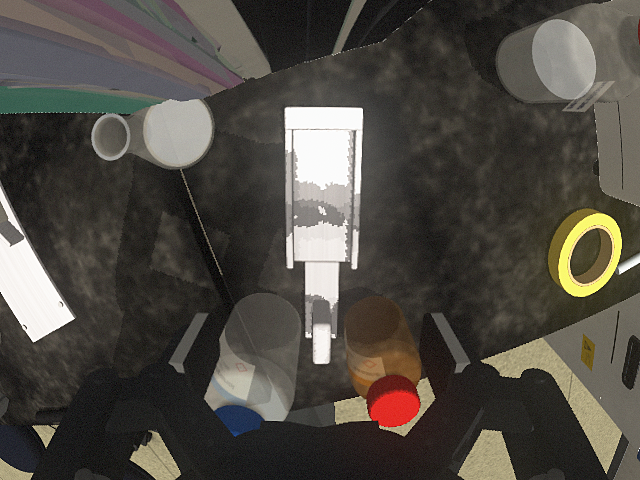

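The wrist view shows the carrier lying along the image. The lip's front corners are at (285,107) and (363,107), the cradle walls end at row 267, and the fin is at (322,340) between the bottles. I'll convert these with the fisheye model.

```bash
cat >> h.py <<'E'
def wray(c,u,v,z):
    R,t=c['E'][:3,:3],c['E'][:3,3]; o=-R.T@t
    a=np.array([u-c['cx'],v-c['cy']]); r=np.hypot(*a); f=c['f'];th=r/f
    d=R.T@np.array([*(a/r*np.sin(th)),np.cos(th)]); return o+d*(z-o[2])/d[2]
E
python3 - <<'E'
from h import *
c=load('wrist')
P=[wray(c,u,v,z) for u,v,z in((285.5,107.5,26),(362.5,107.5,26),(286,129.5,26),(362.5,129.5,26),(289,268,24),(356,268,24),(316,362,50),(329,362,50))]
# if fovy-based focal is as the text says: f=240/tan
for p in P: print(np.round(p,1))
a=(P[0]+P[1])/2; b=(P[4]+P[5])/2; print('len',np.linalg.norm(a-b),'w',np.linalg.norm(P[0]-P[1]),np.linalg.norm(P[4]-P[5]),'yaw',np.degrees(np.arctan2(*(a-b)[1::-1])), np.degrees(np.arctan2(*(P[1]-P[0])[1::-1]))+90)
u=(a-b)/np.linalg.norm(a-b); print('mid',(a-95*u), b+25*u, 'handle rear',(P[6]+P[7])/2)
E
```

```text
[ 589.4 -265.9   26. ]
[ 574.2 -316.1   26. ]
[ 574.7 -261.6   26. ]
[ 559.5 -311.8   26. ]
[ 476.6 -231.5   24. ]
[ 461.7 -280.    24. ]
[ 405.2 -231.    50. ]
[ 402.2 -240.6   50. ]
len 118.03640527468113 w 52.37764225193913 50.768367768720104 yaw -17.357073440173078 -16.80039848975288
mid [ 491.13749892 -262.65002088   24.39032712] [ 493.01141055 -263.23572772   24.42359813] handle rear [ 403.67499485 -235.7975824    50.        ]
```

>>> arm_command:
  increments: "0 2 50 0 0 0.3 1; 0 2 100 0 0 0.3 1; 0 2 125 0 0 0.3 1; 0 2 138 0 0 0.3 1; 0 2 141 0 0 0.3 1; 0 2 141 0 0 0.3 0.3; 0 2 141 0 0 0.3 0.3; 0 2 141 0 0 0.3 0.3"
  squeeze: 60

```text
time: 3.2
ee_pos: [494.6, -262.8, 2.2]
tcp_rot: [0.989, -0.15, 0.002, 0.001]
force: [0.1, -0.5, 4.9]
finger_gap: 0.62
gripper_force: 66.4
```

```bash
python3 - <<'E'
from h import *
goto([493,-262,100],-17.3)
E
```

```text
t 3.2 pos [ 494.6 -262.8    2.2] yaw -17.3 q [-0.62  0.15  1.92  0.    1.06  1.25] F [ 0.1 -0.5  4.9] gap 0.62 gf 66.4
shift [ -1.4  -0.2 -97.8] rot [ 0.06 -0.18 -0.  ]
```

>>> arm_command:
  increments: "0 0 -15 0 0 0 0.3; 0 0 -40 0 0 0 0.3; 0 0 -65 0 0 0 0.3; 0 0 -90 0 0 0 0.3; 0 0 -115 0 0 0 0.3; 0 0 -140 0 0 0 0.3; 0 0 -165 0 0 0 0.3; 0 0 -178 0 0 0 0.3"

```text
time: 4.2
ee_pos: [493.4, -262.0, 180.0]
tcp_rot: [0.989, -0.15, 0.001, 0.0]
force: [-0.3, 0.0, -2.9]
finger_gap: 0.618
gripper_force: 65.7
```

```bash
python3 - <<'E'
from h import *
goto([494,59,180],9)
c=load('scene');W=world(c)
c=cap('scene');W2=world(c)
for nm,u,v in(('blue',330,278),('red',349,323)): print(nm,W[v,u],W2[v,u])
E
```

```text
t 4.2 pos [ 493.4 -262.   180. ] yaw -17.3 q [-0.62 -0.07  1.82 -0.    1.39  1.25] F [-0.3  0.  -2.9] gap 0.618 gf 65.7
shift [-9.490e+01 -3.066e+02 -3.000e-01] rot [  0.05  -0.08 -26.3 ]
blue [ 421.0413093  -189.92088071  147.76780604] [ 419.96253424 -191.12309549  149.65531601]
red [ 392.10549696 -283.39071071  115.77199285] [ 391.89163884 -283.5942175   116.19317059]
```

Bottles have not moved and the carrier is held (−2.9 N matches 0.3 kg). I'll carry it over the landing.

>>> arm_command:
  increments: "-8 -25 0 0 0 0 0.3; -24 -77 0 0 0 -4 0.3; -41 -132 0 0 0 -9 0.3; -58 -187 0 0 0 -14 0.3; -75 -242 0 0 0 -19 0.3; -88 -285 0 0 0 -24 0.3; -95 -306 0 0 0 -26.3 0.3; -95 -306 0 0 0 -26.3 0.3"

```text
time: 5.25
ee_pos: [492.6, 59.8, 177.2]
tcp_rot: [0.997, 0.08, -0.001, -0.0]
force: [-0.1, -1.4, -3.4]
finger_gap: 0.616
gripper_force: 65.6
```

```bash
python3 - <<'E'
from h import *
goto([494,59,60],9)
c=cap('wrist'); cv2.imwrite('pics/w2.png',c['color'])
E
```

```text
t 5.25 pos [492.6  59.8 177.2] yaw 9.2 q [-0.03 -0.22  1.96 -0.    1.4   1.38] F [-0.1 -1.4 -3.4] gap 0.616 gf 65.6
shift [  1.4   1.  117.2] rot [-0.01  0.11  0.15]
```

View pics/w2.png

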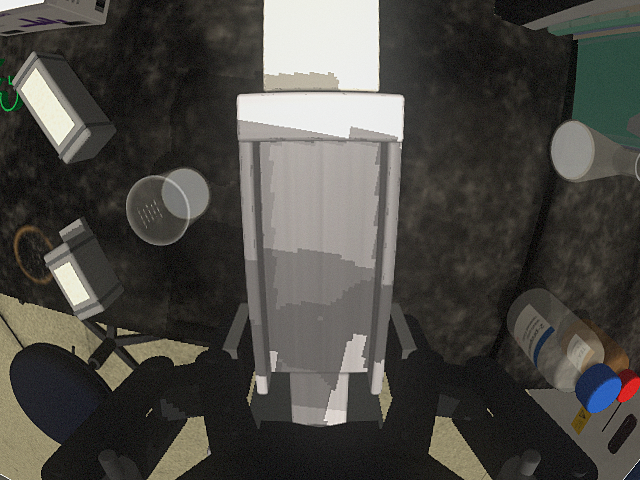

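The housing top shows at the image's upper edge (u 263 to 379) and the held carrier's lip spans u 238 to 405, so both are centred at about 321. The cartridge is at (85,270) with the tongue to its upper left, and the beaker at (165,205).

```bash
python3 - <<'E'
from h import *
c=load('wrist'); g=cv2.cvtColor(c['color'],cv2.COLOR_BGR2GRAY)
L=[];Rr=[]
for v in (5,20,35,50,62):
    row=g[v].astype(int); 
    l=240+np.argmax(np.diff(row[240:300])); r=360+np.argmin(np.diff(row[360:410])); L.append(wray(c,l+.5,v,74));Rr.append(wray(c,r+.5,v,74)); print(v,l,r)
L=np.array(L);Rr=np.array(Rr); M=(L+Rr)/2
k=np.polyfit(M[:,0],M[:,1],1); print('yaw',np.degrees(np.arctan(k[0])),[np.degrees(np.arctan(np.polyfit(q[:,0],q[:,1],1)[0])) for q in(L,Rr)],'axis y at x=596,494',np.polyval(k,[596,659,494]),'w',np.linalg.norm(L-Rr,axis=1))
# held carrier lip at z=177.2-2.2+26
z=201
a,b=wray(c,238,95,z),wray(c,404.5,95,z); print(np.round(a,1),np.round(b,1),'w',np.linalg.norm(a-b),'mid',(a+b)/2,'yaw',np.degrees(np.arctan2(*(b-a)[1::-1]))+90)
s=observe();R=Rn.from_quat(s['tcp_rot']).as_matrix();print('lip front in tool',R.T@((a+b)/2-s['ee_pos']))
E
```

```text
5 263 378
20 263 378
35 263 378
50 262 379
62 262 378
yaw 8.793954235168416 [np.float64(8.423574780748181), np.float64(9.160330974161093)] axis y at x=596,494 [75.29409095 85.04019936 59.51467733] w [74.6521189  74.38857088 74.21371349 75.43415156 74.76727988]
[579.3  99.3 201. ] [587.7  47.8 201. ] w 52.140218035402945 mid [583.46180558  73.51879949 201.        ] yaw 9.248189153121814
lip front in tool [ 91.75417273  -0.29642586 -23.87001945]
```

>>> arm_command:
  increments: "-0.7 0.6 25 0 0 -0.2 0.3; -0.7 0.6 60 0 0 0.4 0.3; -0.7 0.6 95 0 0 0.4 0.3; -0.7 0.6 125 0 0 0.4 0.3; -0.7 0.6 148 0 0 0.4 0.3; -0.7 0.6 160 0 0 0.4 0.3; -0.7 0.6 166 0 0 0.4 0.3; -0.7 0.6 168 0 0 0.4 0.3"

```text
time: 6.3
ee_pos: [493.5, 57.5, 10.7]
tcp_rot: [0.997, 0.075, 0.0, 0.0]
force: [0.4, 0.6, -3.3]
finger_gap: 0.617
gripper_force: 65.5
```

```bash
python3 - <<'E'
from h import *
goto([492,59.2,7],8.8)
E
```

```text
t 6.3 pos [493.5  57.5  10.7] yaw 8.6 q [-0.03  0.    2.07 -0.    1.07  1.39] F [ 0.4  0.6 -3.3] gap 0.617 gf 65.5
shift [-1.2 -1.9  3.7] rot [ 0.01 -0.04 -0.23]
```

>>> arm_command:
  increments: "0 -0.7 2 0 0 0 0.3; 0 -0.7 4 0 0 0 0.3; 0 -0.7 5 0 0 0 0.3; 0 -0.7 5 0 0 0 0.3; 0 -0.7 5 0 0 0 1; 0 -0.7 5 0 0 0 1; 0 -0.7 5 0 0 0 1; 0 -0.7 5 0 0 0 1"

```text
time: 7.3
ee_pos: [492.9, 58.5, 5.3]
tcp_rot: [0.997, 0.075, 0.0, -0.0]
force: [0.0, -0.1, -0.2]
finger_gap: 1.003
gripper_force: 0.0
```

>>> arm_command:
  increments: "0 0 -15 0 0 0 1; 0 0 -40 0 0 0 1; 0 0 -70 0 0 0 1; 0 0 -100 0 0 0 1; 0 0 -130 0 0 0 1; 0 0 -150 0 0 0 1; 0 0 -160 0 0 0 1; 0 0 -160 0 0 0 1"

```text
time: 8.3
ee_pos: [493.3, 58.5, 166.3]
tcp_rot: [0.997, 0.075, 0.001, 0.0]
force: [0.2, -0.7, -0.1]
finger_gap: 0.999
gripper_force: 0.0
```

```bash
python3 - <<'E'
from h import *
goto([405.3,286.5,165],31.7)
c=cap('wrist'); cv2.imwrite('pics/w3.png',c['color'])
E
```

```text
t 8.3 pos [493.3  58.5 166.3] yaw 8.6 q [-0.03 -0.21  1.97  0.    1.38  1.39] F [ 0.2 -0.7 -0.1] gap 0.999 gf 0.0
shift [ -53.  -238.6    1.2] rot [  0.04  -0.1  -23.1 ]
```

View pics/w3.png

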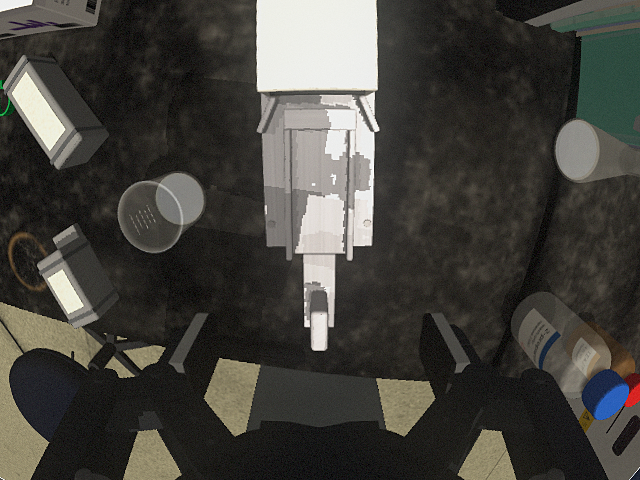

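The carrier lies centred on the landing: lip front at (320,108), just before the mouth (row 92), fin at (319,320). Next is the cartridge at (75,285).

>>> arm_command:
  increments: "-8 -35 0 0 0 -4 1; -20 -90 0 0 0 -9 1; -33 -145 0 0 0 -15 1; -45 -200 0 0 0 -20 1; -53 -234 10 0 0 -23 1; -53 -238 35 0 0 -23 1; -53 -238 60 0 0 -23 1; -53 -238 65 0 0 -23 1"

```text
time: 9.35
ee_pos: [402.6, 284.9, 97.0]
tcp_rot: [0.962, 0.272, -0.003, 0.001]
force: [-0.9, -0.5, 0.9]
finger_gap: 0.998
gripper_force: 0.0
```

```bash
python3 - <<'E'
from h import *
w=load('wrist')
print('lip front',wray(w,320.5,108.5,31),'lip rear',wray(w,320.5,129,31), 'mouth top',wray(w,317,92,74))
goto([405.3,286.5,18],31.7)
c=cap('wrist'); cv2.imwrite('pics/w4.png',c['color'])
E
```

```text
lip front [584.81684384  71.00734449  31.        ] lip rear [569.71387527  68.71551246  31.        ] mouth top [593.26896012  74.64812563  74.        ]
t 9.35 pos [402.6 284.9  97. ] yaw 31.6 q [ 0.46 -0.14  2.03  0.    1.26  1.48] F [-0.9 -0.5  0.9] gap 0.998 gf 0.0
shift [ 3.6  0.1 78.9] rot [-0.03  0.37 -0.08]
```

View pics/w4.png

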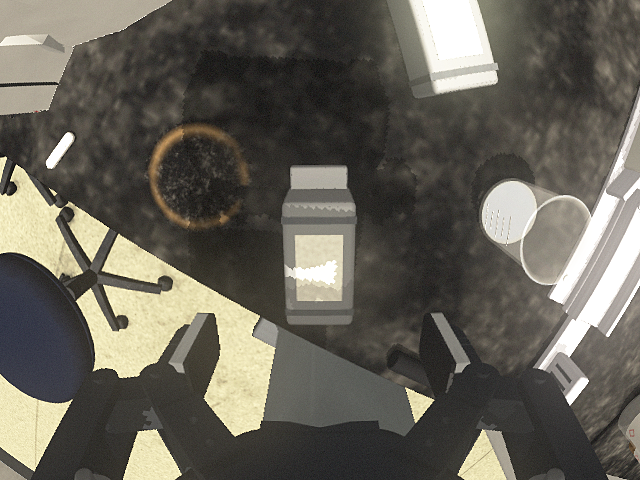

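The cartridge is centred below at u≈319, parallel to the fingers. The tongue's front edge is at row 166, and the block's top runs from row 203 to 324.

```bash
python3 - <<'E'
from h import *
c=load('wrist'); s=observe(); R=Rn.from_quat(s['tcp_rot']).as_matrix()
# commanded pose is steadier than the reading
y=np.radians(31.6); R=np.array([[np.cos(y),np.sin(y),0],[np.sin(y),-np.cos(y),0],[0,0,-1]]); p=np.array([405.3,285.9,100.3])
p0=np.array([493.1,58.5,165.3]); q=np.radians(8.6); R0=np.array([[np.cos(q),np.sin(q),0],[np.sin(q),-np.cos(q),0],[0,0,-1]]); p=p0+R0@[-53,-238,65]; print('cmd',p)
for n,u,v,z in(('tongue L',290,166,10),('tongue R',347,166,10),('top front',319,205,48),('rear L',285,323,48),('rear R',353,323,48)): print(n,np.round(R.T@(wray(c,u,v,z)-p),1))
E
```

```text
cmd [405.10650006 285.89864549 100.3       ]
tongue L [ 51.9 -18.4  90.3]
tongue R [51.9 16.6 90.3]
top front [36.1 -0.6 52.3]
rear L [-35.5 -20.8  52.3]
rear R [-35.5  19.7  52.3]
```

>>> arm_command:
  increments: "0 -0.5 25 0 0 0 1; 0 -0.5 55 0 0 0 1; 0 -0.5 73 0 0 0 1; 0 -0.5 81 0 0 0 1; 0 -0.5 82 0 0 0 0.2; 0 -0.5 82 0 0 0 0.2; 0 -0.5 82 0 0 0 0.2; 0 -0.5 82 0 0 0 0.2"
  squeeze: 60

```text
time: 10.4
ee_pos: [405.6, 286.9, 19.6]
tcp_rot: [0.962, 0.272, 0.001, -0.0]
force: [-0.4, 0.8, 3.6]
finger_gap: 0.459
gripper_force: 62.6
```

>>> arm_command:
  increments: "0 0 -10 0 0 0 0.2; 0 0 -30 0 0 0 0.2; 0 0 -55 0 0 0 0.2; 0 0 -80 0 0 0 0.2; 0 0 -105 0 0 0 0.2; 0 0 -125 0 0 0 0.2; 0 0 -130 0 0 0 0.2; 0 0 -130 0 0 0 0.2"

```text
time: 11.4
ee_pos: [404.3, 286.1, 148.0]
tcp_rot: [0.962, 0.272, -0.0, 0.0]
force: [-0.1, 0.1, -1.9]
finger_gap: 0.458
gripper_force: 62.0
```

```bash
python3 - <<'E'
from h import *
s=observe()
q=np.radians(8.6); R0=np.array([[np.cos(q),np.sin(q),0],[np.sin(q),-np.cos(q),0],[0,0,-1]])
y=np.radians(31.6); R=np.array([[np.cos(y),np.sin(y),0],[np.sin(y),-np.cos(y),0],[0,0,-1]])
p=np.array([493.1,58.5,165.3])+R0@[-53,-238,65]+R@[0,-.5,82-130]
T=np.array([493.1,58.5,0])+R0@[12,0,0]; T[2]=90
print('cmd now',p,'target',T,'shift',R.T@(T-p)); goto(T,8.6)
E
```

```text
cmd now [404.84450711 286.32450895 148.3       ] target [504.96507657  60.29442412  90.        ] shift [-33.16119311 244.97767847  58.3       ]
t 11.4 pos [404.3 286.1 148. ] yaw 31.6 q [ 0.47 -0.2   1.99 -0.    1.35  1.48] F [-0.1  0.1 -1.9] gap 0.458 gf 62.0
shift [-32.6 245.1  58. ] rot [ 0.    0.03 23.  ]
```

>>> arm_command:
  increments: "-5 35 0 0 0 3 0.2; -12 90 0 0 0 8 0.2; -20 145 0 0 0 14 0.2; -27 200 0 0 0 19 0.2; -32 235 5 0 0 22 0.2; -33.2 245 25 0 0 23 0.2; -33.2 245 50 0 0 23 0.2; -33.2 245 58 0 0 23 0.2"

```text
time: 12.4
ee_pos: [502.4, 60.1, 87.0]
tcp_rot: [0.997, 0.075, -0.003, -0.0]
force: [0.0, 0.8, -1.7]
finger_gap: 0.46
gripper_force: 62.0
```

```bash
python3 - <<'E'
from h import *
goto([505,60.3,33],8.6)
c=cap('wrist'); cv2.imwrite('pics/w5.png',c['color'])
E
```

```text
t 12.4 pos [502.4  60.1  87. ] yaw 8.6 q [-0.03 -0.09  2.01  0.    1.23  1.39] F [ 0.   0.8 -1.7] gap 0.46 gf 62.0
shift [ 3.   0.2 53.9] rot [-0.06  0.35 -0.03]
```

View pics/w5.png

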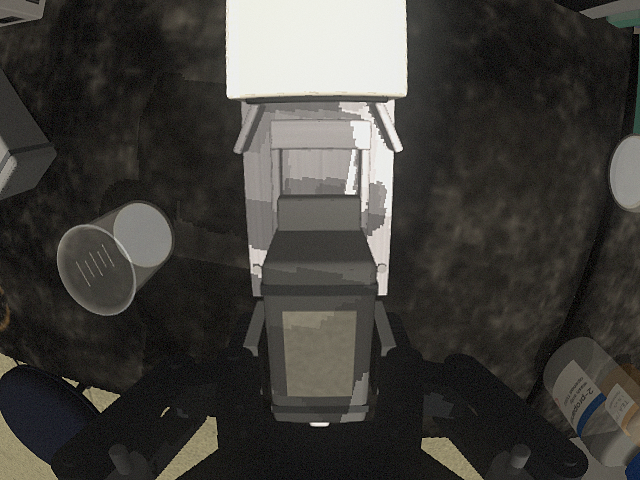

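The cartridge (tongue at u 279 to 360) is centred over the cradle (walls at u 272 to 369), with the lip ahead at rows 121 to 150. I'll lower it.

>>> arm_command:
  increments: "0 0 15 0 0 0 0.2; 0 0 28 0 0 0 0.2; 0 0 36 0 0 0 0.2; 0 0 40 0 0 0 0.2; 0 0 43 0 0 0 0.2; 0 0 45 0 0 0 0.2; 0 0 45 0 0 0 0.2; 0 0 45 0 0 0 0.2"

```text
time: 13.45
ee_pos: [504.9, 60.2, 45.6]
tcp_rot: [0.997, 0.075, 0.0, 0.0]
force: [0.0, -0.1, -1.1]
finger_gap: 0.457
gripper_force: 62.0
```

No contact with the walls (force still −1.1 N), so I'll go down to the floor.

>>> arm_command:
  increments: "0 0 5 0 0 0 0.2; 0 0 9 0 0 0 0.2; 0 0 11 0 0 0 0.2; 0 0 12 0 0 0 0.2; 0 0 13 0 0 0 0.2; 0 0 13.5 0 0 0 0.2; 0 0 13.5 0 0 0 0.2; 0 0 13.5 0 0 0 0.2"

```text
time: 14.45
ee_pos: [505.1, 60.2, 32.6]
tcp_rot: [0.997, 0.075, 0.0, 0.0]
force: [-3.8, -0.5, 5.2]
finger_gap: 0.457
gripper_force: 62.8
```

>>> arm_command:
  increments: "3 0 -0.6 0 0 0 0.2; 7 0 -0.6 0 0 0 0.2; 11 0 -0.6 0 0 0 0.2; 15 0 -0.6 0 0 0 0.2; 19 0 -0.6 0 0 0 0.2; 22 0 -0.6 0 0 0 0.2; 24 0 -0.6 0 0 0 0.2; 24 0 -0.6 0 0 0 0.2"

```text
time: 15.45
ee_pos: [529.0, 63.9, 32.6]
tcp_rot: [0.997, 0.075, 0.001, 0.0]
force: [-1.3, -0.7, 3.3]
finger_gap: 0.454
gripper_force: 62.8
```

```bash
python3 - <<'E'
from h import *
goto([505,60.3,33],8.6)
c=cap('wrist'); cv2.imwrite('pics/w6.png',c['color'])
E
```

```text
t 15.45 pos [529.   63.9  32.6] yaw 8.6 q [-0.02  0.05  1.97  0.    1.12  1.4 ] F [-1.3 -0.7  3.3] gap 0.454 gf 62.8
shift [-24.3  -0.1  -0.4] rot [ 0.01 -0.06 -0.  ]
```

View pics/w6.png

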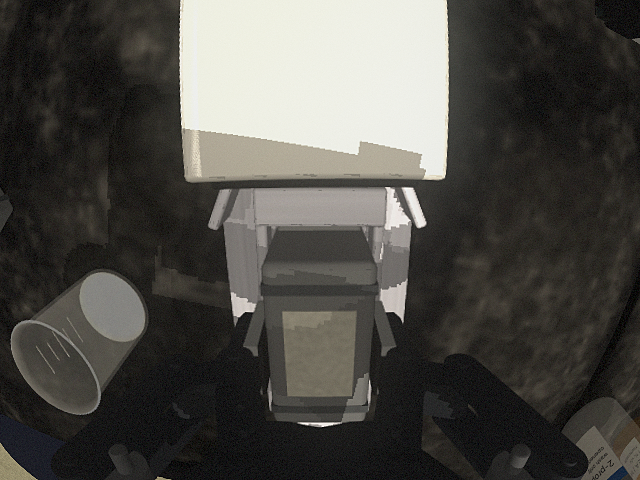

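The tongue has gone under the lip (lip at rows 188 to 226). I'll check the remaining gap, then push a little more to be sure; the carrier may slide along, as its nose has room.

>>> arm_command:
  increments: "1 0 0 0 0 0 0.2; 3 0 0 0 0 0 0.2; 5 0 0 0 0 0 0.2; 7 0 0 0 0 0 0.2; 9 0 0 0 0 0 0.2; 10 0 0 0 0 0 0.2; 10 0 0 0 0 0 0.2; 10 0 0 0 0 0 0.2"

```text
time: 16.5
ee_pos: [537.7, 65.3, 32.6]
tcp_rot: [0.997, 0.075, -0.001, 0.0]
force: [-5.4, -0.9, 8.2]
finger_gap: 0.462
gripper_force: 63.2
```

```bash
python3 - <<'E'
from h import *
g0=load('wrist'); goto([505,60.3,33],8.6); c=cap('wrist')
def liprear(c,col=320):
    R,t=c['E'][:3,:3],c['E'][:3,3]; o=-R.T@t
    g=cv2.cvtColor(c['color'],cv2.COLOR_BGR2GRAY)[:, col-8:col+9].mean(1); return [(v,round(g[v]-g[v-1],0)) for v in range(180,270) if abs(g[v]-g[v-1])>10]
print(liprear(g0),liprear(c))
for cc,p in((g0,[529.4,64.]),(c,[539.3,65.5])):
    v=[a for a in liprear(cc) if 205<a[0]<245 and a[1]<0]
    for a in v[:2]: print(a, 'lip rear ahead of TCP', (wray(cc,320,a[0]-.5,31)[:2]-p)@[np.cos(.15),np.sin(.15)])
E
```

```text
t 16.5 pos [537.7  65.3  32.6] yaw 8.6 q [-0.02  0.07  1.95 -0.    1.12  1.4 ] F [-5.4 -0.9  8.2] gap 0.462 gf 63.2
shift [-33.1   0.   -0.3] rot [-0.    0.11  0.01]
[(187, np.float64(28.0)), (188, np.float64(43.0)), (189, np.float64(15.0)), (191, np.float64(17.0)), (224, np.float64(-23.0)), (225, np.float64(16.0)), (226, np.float64(-43.0)), (230, np.float64(-18.0)), (231, np.float64(-20.0))] [(206, np.float64(-15.0)), (209, np.float64(-22.0)), (210, np.float64(-59.0)), (217, np.float64(74.0)), (218, np.float64(41.0)), (228, np.float64(-15.0)), (229, np.float64(-18.0)), (230, np.float64(-33.0)), (231, np.float64(-34.0))]
(224, np.float64(-23.0)) lip rear ahead of TCP 41.92798404972323
(226, np.float64(-43.0)) lip rear ahead of TCP 41.09550631282845
(206, np.float64(-15.0)) lip rear ahead of TCP 48.128565191620886
(209, np.float64(-22.0)) lip rear ahead of TCP 46.91035568881867
```

>>> arm_command:
  increments: "0 0 -0.5 0 0 0 1; 0 0 -0.5 0 0 0 1; 0 0 -0.5 0 0 0 1; 0 0 -0.5 0 0 0 1; 0 0 -20 0 0 0 1; 0 0 -50 0 0 0 1; 0 0 -80 0 0 0 1; -20 0 -110 0 0 0 1"

```text
time: 17.55
ee_pos: [519.6, 62.3, 145.4]
tcp_rot: [0.997, 0.075, 0.001, 0.0]
force: [-0.2, -0.2, 0.3]
finger_gap: 1.002
gripper_force: 0.0
```

>>> arm_command:
  increments: "-40 0 -20 0 0 0 1; -80 0 -20 0 0 0 1; -96 0 -20 0 0 0 1; -96 0 -20 0 0 0 1; -96 0 -20 0 0 0 1; -96 0 -20 0 0 0 0.6; -96 0 -20 0 0 0 0.6; -96 0 -20 0 0 0 0.6"

```text
time: 18.55
ee_pos: [423.8, 48.0, 162.2]
tcp_rot: [0.997, 0.075, -0.0, -0.0]
force: [-0.1, -0.0, -0.6]
finger_gap: 0.599
gripper_force: 0.0
```

```bash
python3 - <<'E'
from h import *
goto([505,60.3,33],8.6); c=cap('wrist'); cv2.imwrite('w7.png',c['color'])
g=cv2.cvtColor(c['color'],cv2.COLOR_BGR2GRAY).astype(int)
a=g[:,312:328].mean(1); print('rows',[(v,int(a[v]),int(a[v+1])) for v in range(60,420) if abs(a[v+1]-a[v-1])>24])
for v in (330,335,340,345,350,355): 
    r=g[v]; print(v,[(u,int(r[u-1]),int(r[u+1])) for u in range(285,360) if abs(r[u+1]-r[u-1])>35])
d=c['depth']; R,t=c['E'][:3,:3],c['E'][:3,3]
print('depth has',(d>0).mean())
E
```

```text
t 18.55 pos [423.8  48.  162.2] yaw 8.6 q [-0.06 -0.4   2.13  0.    1.42  1.36] F [-0.1 -0.  -0.6] gap 0.599 gf 0.0
shift [ 82.2   0.  129.2] rot [-0.01  0.03  0.  ]
rows [(103, 229, 189), (104, 189, 173), (112, 176, 149), (113, 149, 143), (119, 151, 179), (120, 179, 176), (129, 148, 127), (131, 143, 229), (132, 229, 223), (161, 221, 137), (163, 210, 234), (164, 234, 234), (190, 227, 204), (204, 163, 140), (205, 140, 132), (216, 139, 162), (217, 162, 170), (220, 191, 225), (221, 225, 238), (265, 225, 64), (266, 64, 60), (316, 49, 67), (317, 67, 78)]
330 []
335 []
340 []
345 []
350 []
355 []
depth has 0.996015625
```

```bash
cat >> h.py <<'E'
def wworld(c):
    v,u=np.mgrid[0:480,0:640]; a=u-c['cx'];b=v-c['cy'];r=np.hypot(a,b)+1e-9;th=r/c['f'];d=c['depth'];k=d*np.tan(th)/r
    P=np.stack([a*k,b*k,d],-1);R,t=c['E'][:3,:3],c['E'][:3,3];return (P-t)@R
def joint(c,yaw=8.6,O=(596,75.3)):
    """housing-frame rectangles of handle top, cartridge top, lip top"""
    W=wworld(c); y=np.radians(yaw); A=np.array([[np.cos(y),np.sin(y)],[-np.sin(y),np.cos(y)]])
    H=np.concatenate([(W[...,:2]-O)@A.T,W[...,2:]],-1); ok=(c['depth']>0)&(abs(H[...,1])<45)
    for n,xa,xb,za,zb in(('handle',-230,-40,50,60),('cart top',-140,90,57,66),('lip',-60,60,28.5,36),('walls',-140,60,26,36)):
        P=H[ok&(H[...,0]>xa)&(H[...,0]<xb)&(H[...,2]>za)&(H[...,2]<zb)]
        if n=='lip': P=P[abs(P[:,1])<15]
        if len(P)>9:
            r=cv2.minAreaRect(P[:,:2].astype(np.float32)); print(n,len(P),'c',np.round(r[0],1),'size',np.round(r[1],1),'ang',round(r[2],1),'x',np.round(np.percentile(P[:,0],[0.5,99.5]),1),'y',np.round(np.percentile(P[:,1],[1,99]),1),'z',round(np.median(P[:,2]),1))
        else: print(n,len(P))
E
python3 - <<'E'
from h import *
joint(load('wrist'))
E
```

```text
handle 3846 c [-117.2   -2. ] size [154.4  40.6] ang 0.6 x [-193.3  -40.4] y [-21.3  18. ] z 59.1
cart top 6778 c [-60.5  -1.5] size [75.6 40.6] ang 0.4 x [-97.6 -23.5] y [-20.7  18. ] z 59.9
lip 498 c [-9.8 -0.2] size [29.6 10.5] ang 89.9 x [-14.9  -4.6] y [-14.3  14.5] z 29.9
walls 3247 c [-61.4  -0.9] size [126.   89.8] ang 1.5 x [-122.8   -0.5] y [-42.8  42.4] z 28.2
```

Cartridge top centre −60.5 against nose −4.6 and handle rear about −194 (housing frame) puts it at about 38–39 mm ahead of carrier_mid, so it is joined with the nose still outside the mouth. Now I'll take the handle.

>>> arm_command:
  increments: "0 0 30 0 0 0 0.6; 0 0 70 0 0 0 0.6; 0 0 105 0 0 0 0.6; 0 0 128 0 0 0 0.6; 0 0 138 0 0 0 0.6; 0 0 138 0 0 0 0; 0 0 138 0 0 0 0; 0 0 138 0 0 0 0"
  squeeze: 30

```text
time: 19.6
ee_pos: [424.7, 47.9, 25.7]
tcp_rot: [0.997, 0.075, 0.001, 0.0]
force: [0.1, 0.0, 2.5]
finger_gap: 0.152
gripper_force: 33.4
```

>>> arm_command:
  increments: "2 0 0 0 0 0 0; 6 0 0 0 0 0 0; 12 0 0 0 0 0 0; 18 0 0 0 0 0 0; 24 0 0 0 0 0 0; 30 0 0 0 0 0 0; 36 0 0 0 0 0 0; 40 0 0 0 0 0 0"

```text
time: 20.6
ee_pos: [463.2, 53.9, 25.7]
tcp_rot: [0.997, 0.075, -0.001, 0.0]
force: [-7.8, -0.6, 9.4]
finger_gap: 0.159
gripper_force: 34.4
```

```bash
python3 - <<'E'
from h import *
goto([424.7,48,26],8.6); joint(cap('wrist'))
E
```

```text
t 20.6 pos [463.2  53.9  25.7] yaw 8.6 q [-0.04 -0.1   2.13 -0.    1.11  1.38] F [-7.8 -0.6  9.4] gap 0.159 gf 34.4
shift [-39.    0.   -0.2] rot [0.01 0.08 0.02]
handle 9462 c [-97.9  -1.4] size [115.9  40.9] ang 0.2 x [-154.2  -40.3] y [-20.7  18.1] z 58.7
cart top 20996 c [-77.   -1.2] size [ 51.1 126. ] ang 89.6 x [-136.4  -15.3] y [-20.4  18.1] z 60.0
lip 0
walls 5070 c [-65.7   0.2] size [ 89.8 126.8] ang 89.6 x [-128.4   -3.2] y [-43.5  43.4] z 27.7
```

>>> arm_command:
  increments: "2 0 -1 0 0 0 0; 7 0 -1 0 0 0 0; 13 0 -1 0 0 0 0; 19 0 -1 0 0 0 0; 25 0 -1 0 0 0 0; 31 0 -1 0 0 0 0; 37 0 -1 0 0 0 0; 42 0 -1 0 0 0 0"

```text
time: 21.65
ee_pos: [504.9, 60.2, 25.7]
tcp_rot: [0.997, 0.075, -0.0, 0.0]
force: [-5.5, -0.6, 5.0]
finger_gap: 0.163
gripper_force: 34.0
```

>>> arm_command:
  increments: "2 0 -0.5 0 0 0 0; 6 0 -0.5 0 0 0 0; 11 0 -0.5 0 0 0 0; 16 0 -0.5 0 0 0 0; 21 0 -0.5 0 0 0 0; 26 0 -0.5 0 0 0 0; 31 0 -0.5 0 0 0 0; 34 0 -0.5 0 0 0 0"

```text
time: 22.65
ee_pos: [538.6, 65.4, 25.8]
tcp_rot: [0.997, 0.075, -0.0, -0.0]
force: [-1.7, 0.1, 0.9]
finger_gap: 0.159
gripper_force: 33.4
```

>>> arm_command:
  increments: "1 0 0 0 0 0 0; 2 0 0 0 0 0 0; 3 0 0 0 0 0 0; 4 0 0 0 0 0 0; 5 0 0 0 0 0 0; 6 0 0 0 0 0 0; 6 0 0 0 0 0 0; 6 0 0 0 0 0 0"

```text
time: 23.65
ee_pos: [544.4, 66.2, 25.9]
tcp_rot: [0.997, 0.075, 0.0, -0.0]
force: [0.0, -0.2, -1.9]
finger_gap: 0.158
gripper_force: 33.1
```

>>> arm_command:
  increments: "0.7 0 0.5 0 0 0 0; 1.4 0 0.5 0 0 0 0; 2 0 0.5 0 0 0 0; 2.6 0 0.5 0 0 0 0; 3.2 0 0.5 0 0 0 0; 3.6 0 0.5 0 0 0 0; 4 0 0.5 0 0 0 0; 4 0 0.5 0 0 0 0"

```text
time: 24.65
ee_pos: [546.0, 66.5, 25.7]
tcp_rot: [0.997, 0.075, -0.003, 0.0]
force: [-13.6, -1.8, 11.1]
finger_gap: 0.153
gripper_force: 35.0
```

>>> arm_command:
  increments: "0.7 0 0 0 0 0 0; 1.4 0 0 0 0 0 0; 2 0 0 0 0 0 0; 2.5 0 0 0 0 0 0; 3 0 0 0 0 0 0; 3 0 0 0 0 0 0; 3 0 0 0 0 0 0; 3 0 0 0 0 0 0"

```text
time: 25.65
ee_pos: [546.1, 66.5, 25.6]
tcp_rot: [0.997, 0.075, -0.007, 0.001]
force: [-25.0, -4.4, 20.1]
finger_gap: 0.159
gripper_force: 36.4
```

```bash
python3 - <<'E'
from h import *
goto([424.7,48,26],8.6)
E
```

```text
t 25.65 pos [546.1  66.5  25.6] yaw 8.6 q [-0.01  0.11  1.92 -0.    1.12  1.41] F [-25.   -4.4  20.1] gap 0.159 gf 36.4
shift [-122.8    0.     1.4] rot [0.   0.84 0.04]
```

It is at the stop (no motion, −25 N). I'll relax the push, release and rise.

>>> arm_command:
  increments: "-2 0 -0.2 0 0 0 0; -4 0 -0.5 0 0 0 0; -4.5 0 -0.5 0 0 0 0; -4.5 0 -0.5 0 0 0 0; -4.5 0 -0.5 0 0 0 0.6; -4.5 0 -0.5 0 0 0 0.6; -4.5 0 -0.5 0 0 0 0.6; -4.5 0 -0.5 0 0 0 0.6"

```text
time: 26.65
ee_pos: [547.1, 66.6, 26.1]
tcp_rot: [0.997, 0.075, 0.0, 0.0]
force: [0.2, -0.4, 0.3]
finger_gap: 0.6
gripper_force: 0.0
```

>>> arm_command:
  increments: "0 0 -15 0 0 0 0.6; 0 0 -40 0 0 0 0.6; 0 0 -70 0 0 0 0.6; -30 0 -100 0 0 0 0.6; -60 0 -120 0 0 0 0.6; -90 0 -130 0 0 0 0.6; -115 0 -135 0 0 0 0.6; -120 0 -135 0 0 0 0.6"

```text
time: 27.65
ee_pos: [428.0, 48.6, 162.4]
tcp_rot: [0.997, 0.075, 0.002, 0.0]
force: [0.6, -0.7, 0.4]
finger_gap: 0.602
gripper_force: 0.0
```

```bash
python3 - <<'E'
from h import *
goto([424.7,48,26],8.6); c=cap('wrist'); joint(c); cv2.imwrite('w8.png',c['color'])
W=wworld(c); y=np.radians(8.8); A=np.array([[np.cos(y),np.sin(y)],[-np.sin(y),np.cos(y)]])
H=np.concatenate([(W[...,:2]-(596,75.3))@A.T,W[...,2:]],-1)
m=(abs(H[...,1])<12)&(H[...,2]>48)&(H[...,2]<60)&(H[...,0]<-10)&(H[...,0]>-120); P=H[m]; r=cv2.minAreaRect(P[:,:2].astype(np.float32)); print('fin',r,np.median(P[:,2]))
m=(abs(H[...,1])<18)&(H[...,2]>8)&(H[...,2]<62)&(H[...,0]>-30)&(H[...,0]<60)
P=H[m]
for z in range(20,62,6):
    q=P[(P[:,2]>z)&(P[:,2]<z+6)]; 
    if len(q): print(z,len(q),np.round(np.percentile(q[:,0],[1,50,99]),1))
E
```

```text
t 27.65 pos [428.   48.6 162.4] yaw 8.6 q [-0.06 -0.4   2.12  0.    1.41  1.36] F [ 0.6 -0.7  0.4] gap 0.602 gf 0.0
shift [ -3.7  -0.  136.4] rot [ 0.04 -0.19 -0.01]
handle 1003 c [-56.4  -1.3] size [32.7 13.9] ang 0.4 x [-72.7 -40.1] y [-8.2  5.1] z 53.5
cart top 0
lip 3
walls 708 c [-20.7  -1.8] size [82.8 79.1] ang 42.9 x [-50.2   7. ] y [-44.   43.7] z 27.7
fin ((-54.016841888427734, -1.625586986541748), (37.57356643676758, 14.665945053100586), 1.236641526222229) 53.497631876521496
```

```bash
python3 - <<'E'
from h import *
c0=load('scene'); c=cap('scene'); W=world(c); y=np.radians(8.8); A=np.array([[np.cos(y),np.sin(y)],[-np.sin(y),np.cos(y)]])
H=np.concatenate([(W[...,:2]-(596,73.5))@A.T,W[...,2:]],-1)
m=(abs(H[...,1])<24)&(H[...,2]>7)&(H[...,2]<60)&(H[...,0]>-30)&(H[...,0]<60)&(c['depth']>0)
P=H[m]; print(len(P)); o=np.lexsort((P[:,2].round(),P[:,0].round()))
print(P[o].round().astype(int)[::max(1,len(P)//60)].tolist())
m=(abs(H[...,1])<12)&(H[...,2]>47)&(H[...,2]<62)&(H[...,0]<-20)&(H[...,0]>-120); P=H[m]; print('fin',cv2.minAreaRect(P[:,:2].astype(np.float32)))
m=(abs(H[...,1])<50)&(H[...,2]>69)&(H[...,2]<79)&(H[...,0]<160)&(H[...,0]>-30); P=H[m]; print('housing',cv2.minAreaRect(P[:,:2].astype(np.float32)))
E
```

```text
231
[[-30, -14, 7], [-27, -12, 16], [-25, -6, 14], [-23, 0, 13], [-21, -2, 12], [-19, 7, 13], [-18, 4, 11], [-18, 1, 13], [-15, 0, 11], [-14, -15, 9], [-14, -10, 13], [-12, -1, 14], [-11, -4, 11], [-10, 0, 15], [-9, -14, 12], [-8, 6, 10], [-7, -9, 15], [-6, 7, 12], [-4, 13, 11], [-3, 3, 12], [-2, 0, 13], [-2, 23, 23], [-1, 9, 11], [-1, 5, 13], [-1, 12, 17], [1, 10, 13], [1, 22, 17], [2, 23, 12], [2, 7, 14], [2, -23, 18], [3, -10, 9], [4, 20, 13], [4, 21, 23], [5, 21, 19], [6, 15, 14], [7, 0, 11], [8, -6, 11], [8, -13, 15], [9, 2, 13], [10, 7, 17], [11, -7, 9], [11, 8, 11], [12, 12, 12], [12, 24, 28], [13, 21, 25], [14, 14, 13], [14, 22, 31], [15, 7, 13], [16, 1, 12], [16, 20, 16], [17, 6, 13], [17, 21, 19], [18, 2, 14], [20, 20, 21], [21, 1, 13], [22, -5, 12], [22, -8, 36], [23, 23, 14], [24, 4, 12], [24, -3, 28], [25, 9, 12], [25, 13, 14], [25, 13, 22], [25, 13, 36], [26, -5, 13], [26, 10, 23], [26, 13, 29], [26, 10, 31], [27, 15, 16], [27, -4, 23], [27, 0, 28], [28, 8, 11], [28, 20, 16], [28, 4, 22], [28, 24, 28], [28, -3, 33], [30, 5, 12]]
fin ((-53.10614013671875, -1.5661325454711914), (39.39306640625, 15.672563552856445), 3.144763708114624)
housing ((62.06938934326172, -0.2554969787597656), (78.71823120117188, 134.4598846435547), 88.3327407836914)
```

The cartridge's rear face is 79.5 mm ahead of the fin (78 expected), so it is still joined. The fin is at about −51 to −52 (−52 when home) and about 1 mm off the axis. Handing in.

```bash
python3 -c "
from h import *
print(order.job_done())"
```

```text
the job is handed in; nothing more can be done
None
```

The cartridge is joined to the carrier and the loaded carrier is against the housing's back stop. My last measurements put both within tolerance and the arm had let go. I handed the job in; no verdict came back.

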